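# Check the undersides of the cover plates

### The arm

A 6-joint arm with a two-finger parallel gripper is mounted at the origin on the work surface. World frame = base frame: x ahead of the robot, y to its left, z up, the work surface at z = 0. Lengths are in mm, angles in rad, forces in N, time in s.
With the tool pointing down it reaches from about 275 to 750 mm from the base axis. Payload 10.2 kg.
Tool frame: the origin (TCP) lies between the finger pads; the fingertips stand 17 mm ahead of it and the grasp point (between the pads) lies 2 mm behind it (tips_ahead is the distance from the TCP to the fingertips, in mm); z points along the fingers, y is the line along which they close (so a half turn about z gives the same grasp; the last joint's range is limited). The gripper opens to 85 mm and grips with 20 to 120 N. Pads are 22 mm wide; open, the fingers measure 114 mm over their backs; the gripper's body (76 mm by 85 mm) begins 54 mm behind the grasp point. The pads swing forward as they close: fully open they stand 13 mm farther back than shut.
Start: joints at [-1.356, 0.313, 1.498, -0, 1.331, -0.223], TCP at [222.561, -475.497, 248.294] pointing down, gripper open.
Joint ranges: [-2.94, 2.94], [-0.97, 2.17], [0.19, 2.56], [-1.23, 4.37], [0.02, 3.11], [-2.88, 2.88]. Speed limits (rad/s): [2.39, 2.39, 3.01, 3.14, 3.14, 3.14].

### API

Orientations are given as a unit quaternion [w, x, y, z].
In Python, from rig import sense, capture, finish_job, boxes_of, tips_ahead gives the robot as it stands.
- The arm moves only by the tool drive_tool, never from a script. Its argument "commands" is text: rows parted by semicolons, each of 7 numbers parted by spaces: the shift along the world's x, y, z in units of 0.1 m (1.0 is 0.1 m), then the turn, a rotation vector about the world's x, y, z in units of pi/4 rad (1.0 is pi/4 rad), then the opening in per cent of the stroke, from 0 (shut) to 100 (fully open). A call has 1 to 20 rows; each row shifts and turns the commanded pose from where the row before left it; what a row does not reach is not made up. A row lasts 1/12 s, in which the tool goes at most 41.7 mm and 7.16 degrees, less where a joint would pass 70% of its speed; a pose out of reach is approached as far as the arm can. A call with a number of a shift or a turn outside -1 to 1 is refused whole. A call with a gripper value outside its range is refused whole. The fingers move at their own pace and stop on an object; "force" is the grip in N (left out, the last holds). Time passes only in rows, so rows that do not move let the fingers close. It gives the time, the measured TCP pose, the force, the opening and the grip force at its end, in the units of the state.
- sense(): the state, without advancing time (a new reading comes with each control period).
- capture(name): name is "side" or "top"; returns a dict with "pixels" (400x640x3 uint8, blue, green, red), "fov_y" (degrees; the focal length in pixels is half the picture's height over the tangent of half this angle, whatever the lens; pixels are square), "cx", "cy" (the principal point, pixels), "position" and "attitude" of the camera in the world. Camera axes: x right, y down, z forward; pixel columns grow to the right and rows downward; lengths in mm; the calibration is good to about 2 mm. A picture is of the moment at which its call begins. There is no depth.
- finish_job(): hands the job in; it is judged then, once.
Trained networks look in a picture, given as the dict that the camera call returned (one of the last four; its "shot" number tells which), for a name from the list of things; names that differ only in an ending like _2 or _b are one class to them, and where a whole thing is asked for, a point or a joint stands for the part that bears it (a point fixed in the world has none). Each returns a list of dicts, best first, with "confidence" (0 to 1); they miss things now and then, are a little off and sometimes report something else, mostly with a low value. They report only what shows in the picture. A call takes as long as a camera call. They do not tell look-alikes from the thing itself.
- boxes_of(picture, name): "position" ([column, row] in pixels, amid what is visible of it).
The state is a dict: "time_s": time; "joints": joint angles; "dq": joint speeds; "tau": joint torques, N m; "eef_pos": TCP position; "ee_rot": TCP orientation; "force": force on the tool from outside, world axes, zero at the start; "wrist_torque": the same for the moment, N m; "grip_width": opening from 0.0 (shut) to 1.0 (fully open); "grip_force": force on a finger pad.
Only numpy, scipy, OpenCV 4.12 (cv2) and the standard library are available. Lean on these libraries where they do the work, as an engineer would, in place of code of your own. Each camera call takes 0.05 s, during which the arm holds its last target. There are 200 camera calls.

### The job

Turn over each of the three aluminium cover plates in the long wooden rack to find the one whose underside bears a big dark cross; stand that one squarely in the middle of the small single easel, cross showing, and leave the other two in the rack, undersides showing. Every plate ends long way up, fully seated on ledge and back board, as the plates stood at the start. Do not shove or knock over the other things on the bench.

Things in the scene. Friction and masses are not known exactly. Their poses are not given: they have to be found in the camera images.
- plate_a: Bare aluminium cover plate, 130 x 90 x 8 mm, 0.25 kg, small dark screw holes near the corners of both faces. Origin at its centre; x along its 130 mm length (down the slope at the start), y along its width, z out of the face that shows at the start (55 degrees from vertical then, 125 once turned over). Its underside (-z face) may or may not bear the cross.
- plate_b: Bare aluminium cover plate, 130 x 90 x 8 mm, 0.25 kg, small dark screw holes near the corners of both faces. Origin at its centre; x along its 130 mm length (down the slope at the start), y along its width, z out of the face that shows at the start (55 degrees from vertical then, 125 once turned over). Its underside (-z face) may or may not bear the cross.
- plate_c: Bare aluminium cover plate, 130 x 90 x 8 mm, 0.25 kg, small dark screw holes near the corners of both faces. Origin at its centre; x along its 130 mm length (down the slope at the start), y along its width, z out of the face that shows at the start (55 degrees from vertical then, 125 once turned over). Its underside (-z face) may or may not bear the cross.
- cross (a point): The centre of the cross: a dark diagonal X of two strokes, 88 mm long and 11 mm wide, in the middle of the underside (hidden at the start) of one of the three plates, 4 mm from that plate's centre.
- rack: Long wooden rack, 400 mm wide, fixed; three plates lean in it, about 125 mm apart. Origin on the bench; the seat point is 20 mm along x and 30 mm up from it. From the corner the back board rises 78 mm towards -x, 35 degrees from vertical, so a plate's top 52 mm stand free and can be gripped front and back by fingers pointing down the slope. The ledge is square to the board and 32 mm deep.
- rack_seat (a point): Seat of the rack. Seat point: middle of the straight inside corner between back board and ledge, 30 mm above the bench; z up, y along the corner, x level, to the side the plates face. A seated plate lies flat on the board, short edge on the ledge, centre 65 mm up the slope and 4 mm out from the board.
- easel: Small wooden easel, 160 mm wide, for one plate, empty, fixed. Origin on the bench; the seat point is 20 mm along x and 30 mm up from it. From the corner the back board rises 78 mm towards -x, 35 degrees from vertical, so a plate's top 52 mm stand free and can be gripped front and back by fingers pointing down the slope. The ledge is square to the board and 32 mm deep.
- easel_seat (a point): Seat of the easel. Seat point: middle of the straight inside corner between back board and ledge, 30 mm above the bench; z up, y along the corner, x level, to the side the plates face. A seated plate lies flat on the board, short edge on the ledge, centre 65 mm up the slope and 4 mm out from the board.
- tumbler: Blue closed drinking tumbler, 76 mm in diameter, 170 mm tall, beyond the stands. Origin under its centre. Bystander.
- screwdriver: Screwdriver, 200 mm, lying between robot and stands. Bystander.
- wrench: Flat steel wrench, 180 mm, lying close behind the rack, on the robot side. Bystander.
- tape_roll: Roll of tape, 90 mm in diameter, 24 mm high, lying close behind the easel, on the robot side. Bystander.
- form_block: Wooden forming block, 70 x 140 mm foot, 130 mm tall, beyond the stands. Bystander.
- hammer: Hammer, 280 mm, lying between robot and stands. Bystander.
- jar: Closed jar, 70 mm in diameter, 80 mm tall, beyond the stands. Bystander.
Mind the look-alikes: they are no part of the job. Leave any turquoise look-alike of the plate_c alone. What is shaped like the plate_b but orange is not meant.

How it is judged (in metres and radians):
At the end, for the whole second after the job is handed in: All three plates turned over, at rest, leaning on a back board (within 8 degrees of its slope), long way up, centre within 10 mm of its seated place in x and height: the crossed one on the easel (within 45 mm of its middle), the other two in the rack (within 165 mm of its middle) (angle between plate_a's own z axis and vertical between 2.03 and 2.33 rad and x of plate_a in the frame of rack_seat between -0.044 and -0.024 m and z of plate_a in the frame of rack_seat between 0.045 and 0.066 m and y of plate_a in the frame of rack_seat between -0.165 and 0.165 m and linear speed of each of plate_a, plate_b, plate_c below 0.02 m/s and angle between plate_b's own z axis and vertical between 2.03 and 2.33 rad and x of plate_b in the frame of rack_seat between -0.044 and -0.024 m and z of plate_b in the frame of rack_seat between 0.045 and 0.066 m and y of plate_b in the frame of rack_seat between -0.165 and 0.165 m and angle between plate_c's own z axis and vertical between 2.03 and 2.33 rad and x of plate_c in the frame of easel_seat between -0.044 and -0.024 m and z of plate_c in the frame of easel_seat between 0.045 and 0.066 m and y of plate_c in the frame of easel_seat between -0.045 and 0.045 m); the robot touches nothing.
It fails at once if a bystander is shoved by more than 40 mm or knocked over (distance of any of tumbler, screwdriver, wrench, tape_roll, form_block, hammer, jar from where it was at the start of the episode above 0.04 m or angle between any of tumbler, form_block, jar's own z axis and vertical above 0.6 rad).
It also fails if it takes over 72 s, if anything falls off the work surface, if the arm or the gripper's body presses on something with over 40 N, if the wrist force passes 120 N, or if a joint passes its speed limit or range.

## Working session

There is one attempt and no reset: what is moved stays moved. The work goes in short steps, Python scripts to look and compute and a tool call to move; the robot and the scene stay as the last step left them, time stands still between calls to the robot, and variables do not carry over. Pictures are saved under pics/ and viewed, at most 10 in all, crops included, and the job is handed in when it is done.

Besides the shell and the picture viewer there is one more tool, called as name(argument=value, ...) on one line, values as JSON. drive_tool: Moves the arm, as the interface text tells. Shifts and turns lie within -1 to 1; 1 stands for 0.1 m of shift or pi/4 rad of turn. Its arguments: {"type":"object","properties":{"commands":{"type":"string"},"force":{"type":"number"}},"required":["commands"]}

```bash
mkdir -p pics; ls; python3 - <<'E'
from rig import *
import cv2
print(sense())
print(tips_ahead() if callable(tips_ahead) else tips_ahead)
ims=[]
for n in("side","top"):
    p=capture(n); ims.append(p["pixels"])
    print({k:v for k,v in p.items() if k!="pixels"})
    cv2.imwrite(f"pics/{n}0.png",p["pixels"])
    for o in ["plate_a","rack","easel","tumbler","screwdriver","wrench","tape_roll","form_block","hammer","jar"]:
        print(n,o,[(b["position"],round(b["confidence"],2)) for b in boxes_of(p,o)])
E
```

```text
pics
{'time_s': 0.0, 'joints': array([-1.35640096e+00,  3.13456782e-01,  1.49844523e+00, -9.23523918e-06,
        1.33101678e+00, -2.23401764e-01]), 'dq': array([ 0.00129626, -0.00172584, -0.00040429,  0.00052636, -0.00044561,
        0.0018681 ]), 'tau': array([-1.98078909e-03, -4.12275267e+01, -2.59742135e+01, -3.27218886e-04,
        4.15966962e-03,  3.49137338e-05]), 'eef_pos': array([ 222.50456831, -475.24953436,  247.72853108]), 'ee_rot': array([-6.63084868e-04,  9.76136770e-01,  2.17155629e-01, -1.49880517e-06]), 'force': array([ 0.14371863, -0.06292665, -0.50208163]), 'wrist_torque': array([-0.0359231 ,  0.01480472, -0.00138091]), 'grip_force': 0.0, 'grip_width': 0.9986468167576321}
17.0
{'fov_y': 48.382645270409625, 'cx': 322.07598914663055, 'cy': 204.0729056464839, 'position': array([475.19978801, 707.03220644, 789.750626  ]), 'attitude': array([ 0.01548532, -0.05503904,  0.90970522, -0.41129955]), 'shot': 1}
side plate_a [([305.9, 193.3], 0.82), ([383.0, 144.4], 0.82), ([247.3, 164.7], 0.72), ([325.7, 136.3], 0.68), ([312.6, 162.5], 0.66)]
side rack [([312.4, 200.7], 0.72)
[... 369 characters left out ...]
, 0.46)]
{'fov_y': 54.33956491199739, 'cx': 326.3577406987712, 'cy': 196.96513137860958, 'position': array([ 412.78413311, -103.30992909, 1015.1674414 ]), 'attitude': array([-0.04192477,  0.70769   , -0.70164387,  0.07150563]), 'shot': 2}
top plate_a [([420.1, 194.4], 0.93), ([464.0, 263.7], 0.71), ([316.3, 181.4], 0.69), ([396.8, 120.6], 0.68), ([376.1, 187.0], 0.6)]
top rack [([367.4, 199.2], 0.95)]
top easel [([215.6, 185.1], 0.64)]
top tumbler [([277.2, 106.2], 0.76)]
top screwdriver [([216.4, 291.5], 0.8)]
top wrench [([364.6, 236.0], 0.85)]
top tape_roll [([251.6, 238.1], 0.78)]
top form_block [([213.6, 116.4], 0.95)]
top hammer [([368.6, 298.7], 0.65)]
top jar [([331.3, 117.1], 0.61)]
```

```bash
python3 - <<'E'
import cv2
a=cv2.imread("pics/top0.png")[70:330,150:510]
cv2.imwrite("pics/topz.png",cv2.resize(a,None,fx=2.2,fy=2.2,interpolation=cv2.INTER_CUBIC))
a=cv2.imread("pics/side0.png")[90:340,150:500]
cv2.imwrite("pics/sidez.png",cv2.resize(a,None,fx=2.2,fy=2.2,interpolation=cv2.INTER_CUBIC))
E
```

```text
(no output)
```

View pics/topz.png

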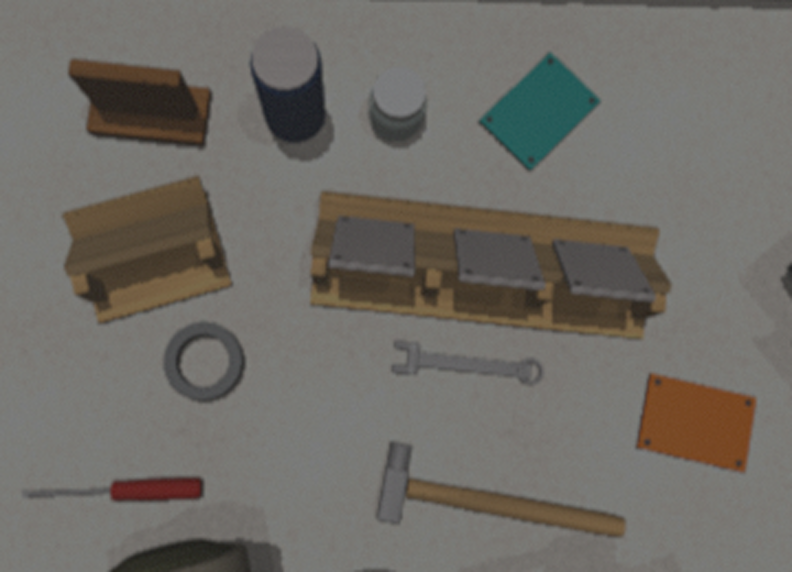

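View pics/sidez.png

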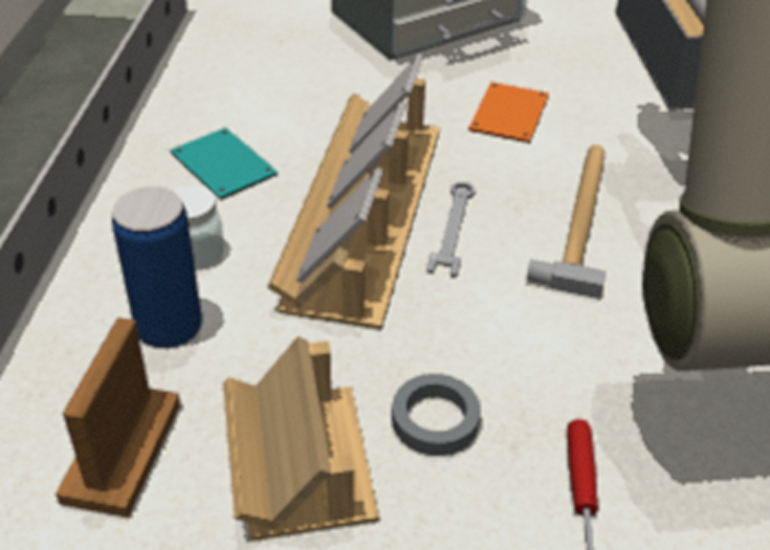

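The three grey plates in the rack, at top pixels about (319,181), (376,187) and (424,192), are the ones meant. The turquoise plate at (395,121) and the orange one at (467,262) are look-alikes, and the dark upright stand at (213,116) is the form block. I'll confirm in one enlarged crop and read the corners there.

```bash
python3 - <<'E'
import cv2,numpy as np
im=cv2.imread("pics/top0.png"); im=np.clip(im.astype(float)*1.6,0,255).astype(np.uint8)
s=4.3
def z(x0,y0,w,h):
    return cv2.resize(im[y0:y0+h,x0:x0+w],(int(w*s),int(h*s)),interpolation=cv2.INTER_CUBIC)
c=np.zeros((600,710,3),np.uint8)
c[:299]=z(290,155,165,70)[:299,:709].shape and cv2.copyMakeBorder(z(290,155,165,70),0,0,0,1,0)[:299]
e=z(172,150,90,69); c[302:302+e.shape[0],:e.shape[1]]=e[:298]
cv2.imwrite("pics/z1.png",c)
E
```

```text
(no output)
```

View pics/z1.png

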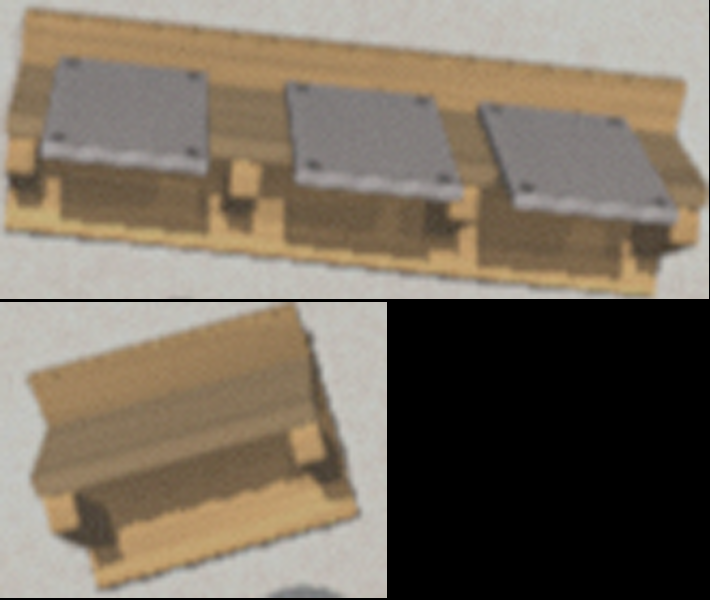

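```bash
cat > h.py <<'E'
import numpy as np
from scipy.spatial.transform import Rotation as R
from scipy.optimize import least_squares
def rot(q): return R.from_quat([q[1],q[2],q[3],q[0]])
TOP=dict(f=200/np.tan(np.radians(54.33956491199739/2)),c=(326.3577406987712,196.96513137860958),p=np.array([412.78413311,-103.30992909,1015.1674414]),q=[-0.04192477,0.70769,-0.70164387,0.07150563])
SIDE=dict(f=200/np.tan(np.radians(48.382645270409625/2)),c=(322.07598914663055,204.0729056464839),p=np.array([475.19978801,707.03220644,789.750626]),q=[0.01548532,-0.05503904,0.90970522,-0.41129955])
def proj(C,P):
    v=rot(C["q"]).inv().apply(np.atleast_2d(P)-C["p"]); return C["f"]*v[:,:2]/v[:,2:]+np.array(C["c"])
S,K=np.sin(np.radians(35)),np.cos(np.radians(35))
def pt(pose,s,n,y):
    x0,y0,a=pose; x=-S*s+K*n; z=30+K*s+S*n
    return np.array([x0+np.cos(a)*x-np.sin(a)*y, y0+np.sin(a)*x+np.cos(a)*y, z])
E
python3 - <<'E'
from h import *
r=lambda u,v:(290+u/4.3,155+v/4.3)
e=lambda u,v:(172+u/4.3,150+(v-302)/4.3)
L=[((0,32,200),r(27,9)),((0,32,-200),r(685,80)),((0,0,200),r(18,66)),((0,0,-200),r(677,132))]
P=[[(55,60),(207,72),(43,155),(208,165)],[(288,85),(433,98),(298,178),(462,190)],[(480,104),(620,120),(514,198),(675,212)]]
sn=[(0,45),(0,-45),(130,45),(130,-45)]
def res(p):
    o=[proj(TOP,pt(p[:3],*g))[0]-t for g,t in L]
    for i in range(3):
        o+=[proj(TOP,pt(p[:3],s,8,p[3+i]+y))[0]-r(*c) for (s,y),c in zip(sn,P[i])]
    return np.ravel(o)
f=least_squares(res,[430,-150,0,125,0,-125]); print(f.x.round(3)); print(f.fun.reshape(-1,2).round(1).tolist())
LE=[((0,32,80),e(28,375)),((0,32,-80),e(296,305)),((0,0,80),e(46,430)),((0,0,-80),e(305,355)),((78,0,80),e(38,487))]
g=least_squares(lambda p:np.ravel([proj(TOP,pt(p,*g))[0]-t for g,t in LE]),[430,150,0]); print(g.x.round(3)); print(g.fun.reshape(-1,2).round(1).tolist())
for i in range(3): print(proj(SIDE,[pt(f.x[:3],s,8,f.x[3+i]+y) for s,y in sn]).round(0).tolist())
print(proj(SIDE,[pt(g.x,0,32,80),pt(g.x,0,32,-80),pt(g.x,78,0,80),pt(g.x,78,0,-80)]).round(0).tolist())
E
```

```text
[ 6.22742e+02 -2.60456e+02 -8.90000e-02  1.32165e+02 -5.08300e+00
 -1.20550e+02]
[[-1.1, 1.9], [0.8, 1.3], [0.2, 0.3], [-0.3, 0.5], [0.6, -0.3], [0.0, 0.5], [-0.7, -1.4], [0.2, 0.2], [-0.7, -0.7], [0.1, -0.2], [-0.1, -0.7], [0.7, 0.4], [-1.1, -0.6], [0.6, -0.9], [-0.4, -0.4], [0.9, 0.3]]
[6.37018e+02 1.43682e+02 3.12000e-01]
[[-0.2, 1.5], [-0.4, -0.1], [0.6, 0.0], [1.5, -0.4], [-1.4, -1.0]]
[[285.0, 217.0], [294.0, 194.0], [314.0, 188.0], [322.0, 165.0]]
[[298.0, 183.0], [306.0, 164.0], [326.0, 155.0], [333.0, 136.0]]
[[308.0, 159.0], [314.0, 142.0], [334.0, 131.0], [340.0, 114.0]]
[[260.0, 322.0], [253.0, 260.0], [296.0, 302.0], [284.0, 242.0]]
```

```bash
cat >> h.py <<'E'
RK=(622.7,-260.5,-0.089); EZ=(637.0,143.7,0.312); YL=dict(A=132.2,B=-5.1,C=-120.5)
def ori(a,sgn=1,beta=0):
    # fingers down slope, swung by beta within plate plane towards +y
    Rz=R.from_euler('z',a); u=np.array([-S,0,K]); n=np.array([K,0,S]); y=np.array([0,1.,0])
    z=-u*np.cos(beta)+y*np.sin(beta); ty=sgn*n
    return Rz*R.from_matrix(np.c_[np.cross(ty,z),ty,z])
def delta(p,q,P,Rt):
    d=(np.array(P)-p)/100; w=(Rt*rot(q).inv()).as_rotvec()/(np.pi/4)
    return d,w,max(np.abs(d).max()/.417 if 0 else np.linalg.norm(d)/.417, np.linalg.norm(w)/.159)
E
python3 - <<'E'
from h import *
from rig import sense
s=sense()
for k in YL:
    P=pt(RK,105,4,YL[k]); print(k,P.round(1))
P=pt(RK,105,4,YL['A'])+[-40,0,130]
for sg in(1,-1):
    d,w,n=delta(s["eef_pos"],s["ee_rot"],P,ori(RK[2],sg)); print(P,d.round(3),w.round(3),n)
E
```

```text
A [ 577.7 -123.8  118.3]
B [ 565.5 -260.5  118.3]
C [ 555.3 -375.5  118.3]
[ 537.72675304 -123.76146747  248.3052704 ] [3.152 3.517 0.   ] [-0.467 -0.666  1.286] 11.325364521471943
[ 537.72675304 -123.76146747  248.3052704 ] [3.152 3.517 0.   ] [ 0.767 -0.537 -2.573] 17.220129478274636
```

drive_tool(commands="0.197 0.22 0.05 -0.029 -0.042 0.08 60;0.197 0.22 0.05 -0.029 -0.042 0.08 60;0.197 0.22 0.05 -0.029 -0.042 0.08 60;0.197 0.22 0.05 -0.029 -0.042 0.08 60;0.197 0.22 0.05 -0.029 -0.042 0.08 60;0.197 0.22 0.05 -0.029 -0.042 0.08 60;0.197 0.22 0.05 -0.029 -0.042 0.08 60;0.197 0.22 0.05 -0.029 -0.042 0.08 60", force=80)

```text
time_s: 1.77
eef_pos: [380.9, -298.3, 288.8]
ee_rot: [0.117, 0.878, 0.451, 0.108]
force: [0.6, -0.5, -0.6]
grip_width: 0.604
grip_force: 0.0
```

```bash
cat > log.py <<'E'
from rig import sense
import json
s=sense()
with open("log.jsonl","a") as f: f.write(json.dumps({k:s[k].tolist() for k in("joints","eef_pos","ee_rot")})+"\n")
print(s["joints"].round(3),s["eef_pos"].round(1),s["ee_rot"].round(4))
E
python3 log.py
```

```text
[-1.006  0.039  1.752  0.216  1.104 -0.456] [ 380.9 -298.3  288.8] [0.1167 0.8785 0.4505 0.1081]
```

drive_tool(commands="0.197 0.22 -0.05 -0.029 -0.042 0.08 60;0.197 0.22 -0.05 -0.029 -0.042 0.08 60;0.197 0.22 -0.05 -0.029 -0.042 0.08 60;0.197 0.22 -0.05 -0.029 -0.042 0.08 60;0.197 0.22 -0.05 -0.029 -0.042 0.08 60;0.197 0.22 -0.05 -0.029 -0.042 0.08 60;0.197 0.22 -0.05 -0.029 -0.042 0.08 60;0.197 0.22 -0.05 -0.029 -0.042 0.08 60;0 0 0 0 0 0 60")

```text
time_s: 2.52
eef_pos: [538.7, -120.3, 246.8]
ee_rot: [0.22, 0.703, 0.644, 0.206]
force: [0.0, 0.0, -0.4]
grip_width: 0.597
grip_force: 0.0
```

```bash
python3 log.py; python3 - <<'E'
from h import *
import json
D=[json.loads(l) for l in open("log.jsonl")]
D.append(dict(joints=[-1.356401,.3134568,1.4984452,-9e-6,1.3310168,-.2234018],eef_pos=[222.5046,-475.2495,247.7285],ee_rot=[-6.63e-4,.9761368,.2171556,-1.5e-6]))
for d in D:
    q=d["joints"]; M=R.from_euler('ZYZYZ',[q[0],q[1]+q[2],q[3],q[4],q[5]+np.pi/2])
    print("ori err",(M*rot(d["ee_rot"]).inv()).as_rotvec().round(4), rot(d["ee_rot"]).as_matrix()[:,1:].round(3).tolist())
E
```

```text
[-0.549  0.118  1.866  0.449  0.647 -0.752] [ 538.7 -120.3  246.8] [0.2204 0.703  0.644  0.2061]Traceback (most recent call last):
  File "<stdin>", line 6, in <module>
  File "scipy/spatial/transform/_rotation.pyx", line 1413, in scipy.spatial.transform._rotation.Rotation.from_euler
ValueError: Expected axis specification to be a non-empty string of upto 3 characters, got ZYZYZ
```

```bash
cat >> h.py <<'E'
import json
def data():
    D=[json.loads(l) for l in open("log.jsonl")]
    D.append(dict(joints=[-1.356401,.3134568,1.4984452,-9e-6,1.3310168,-.2234018],eef_pos=[222.5046,-475.2495,247.7285],ee_rot=[-6.63e-4,.9761368,.2171556,-1.5e-6]))
    return D
def fkR(q): return R.from_euler('ZYZ',[q[0],q[1]+q[2],q[3]])*R.from_euler('YZ',[q[4],q[5]+np.pi/2])
def fkP(q,L):
    r=L[0]*np.sin(q[1])+L[1]*np.sin(q[1]+q[2]); z=L[0]*np.cos(q[1])+L[1]*np.cos(q[1]+q[2])+L[2]
    return R.from_euler('z',q[0]).apply([r,L[3],z])+fkR(q).apply([0,0,L[4]])
E
python3 - <<'E'
from h import *
D=data()
for d in D: print((fkR(d["joints"])*rot(d["ee_rot"]).inv()).as_rotvec().round(4))
f=least_squares(lambda L:np.ravel([fkP(d["joints"],L)-d["eef_pos"] for d in D]),[500,500,300,100,250]); print(f.x.round(1),f.fun.round(1))
E
```

```text
[ 0.  0. -0.]
[-0.  0. -0.]
[ 0. -0.  0.]
[431.9 389.7 159.1 117.9 227.9] [-1.4  1.5  0.5  1.4 -2.2 -1.8  1.4  0.8  1.3]
```

```bash
cat >> h.py <<'E'
LL=[431.9,389.7,159.1,117.9,227.9]
LO=np.array([-2.94,-.97,.19,-1.23,.02,-2.88]);HI=np.array([2.94,2.17,2.56,4.37,3.11,2.88])
def ik(P,Rt,q0):
    f=least_squares(lambda q:np.r_[fkP(q,LL)-P,300*(fkR(q)*Rt.inv()).as_rotvec()],np.clip(q0,LO+.01,HI-.01),bounds=(LO,HI))
    return f.x,np.abs(f.fun).max()
E
python3 - <<'E'
from h import *
q0=np.array([-.5,.3,1.8,.4,.8,-.7])
for nm,pose,y in [(k,RK,YL[k]) for k in YL]+[("E",EZ,0)]:
  for up in (0,120):
    for sg,j6 in((1,-.7),(-1,2.4),(-1,-2.6)):
        qq=q0.copy();qq[5]=j6
        if nm=="E": qq[0]=.1
        q,e=ik(pt(pose,105,4,y)+[0,0,up],ori(pose[2],sg),qq); print(nm,up,sg,q.round(2),round(e,1))
E
```

```text
A 0 1 [-0.5   0.36  1.93  0.71  0.36 -1.03] 0.0
A 0 -1 [-0.5   0.36  1.93  0.71  0.36  2.11] 0.0
A 0 -1 [-0.37  0.39  2.01 -0.48  0.05 -2.88] 50.7
A 120 1 [-0.5   0.21  1.78  0.41  0.63 -0.68] 0.0
A 120 -1 [-0.5   0.21  1.78  0.41  0.63  2.46] 0.0
A 120 -1 [-0.3   0.22  1.85 -0.39  0.37 -2.88] 65.2
B 0 1 [-0.76  0.44  1.81  0.79  0.53 -1.29] 0.0
B 0 -1 [-0.76  0.44  1.81  0.79  0.53  1.85] 0.0
B 0 -1 [-0.57  0.45  1.95 -0.64  0.02 -2.88] 81.1
B 120 1 [-0.76  0.3   1.66  0.54  0.76 -0.99] 0.0
B 120 -1 [-0.76  0.3   1.66  0.54  0.76  2.16] 0.0
B 120 -1 [-0.52  0.28  1.88 -0.55  0.2  -2.88] 92.5
C 0 1 [-0.92  0.55  1.62  0.75  0.67 -1.36] 0.0
C 0 -1 [-0.92  0.55  1.62  0.75  0.67  1.78] 0.0
C 0 -1 [-0.72  0.53  1.84 -0.75  0.02 -2.88] 105.0
C 120 1 [-0.92  0.43  1.48  0.58  0.89 -1.12] 0.0
C 120 -1 [-0.92  0.43  1.48  0.58  0.89  2.02] 0.0
C 120 -1 [-0.71  0.37  1.85 -0.72  0.02 -2.88] 123.6
E 0 1 [-0.07  0.37  1.91  0.67  0.35 -0.96] 0.0
E 0 -1 [-0.07  0.37  1.91  0.67  0.35  2.18] 0.0
E 0 -1 [ 0.06  0.39  1.98 -0.46  0.07 -2.88] 37.7
E 120 1 [-0.07  0.22  1.76  0.38  0.62 -0.63] 0.0
E 120 -1 [-0.07  0.22  1.76  0.38  0.62  2.51] 0.0
E 120 -1 [ 0.12  0.24  1.83 -0.37  0.39 -2.88] 62.8
```

```bash
cat >> h.py <<'E'
def go(pose,s,n,y,sg,up=0,beta=0):
    from rig import sense
    st=sense(); P=pt(pose,s,n,y)+[0,0,up]
    d,w,k=delta(st["eef_pos"],st["ee_rot"],P,ori(pose[2],sg,beta)); print("target",P.round(1),"d",d.round(3),"w",w.round(3),"rows",round(k,1),"j",st["joints"].round(2))
E
python3 -c "
from h import *
go(RK,185,4,YL['A'],1)
print(pt(RK,105,4,0)-pt(RK,185,4,0))"
```

```text
target [ 532.  -119.7  183.8] d [-0.067  0.006 -0.63 ] w [-0.007  0.003 -0.004] rows 1.5 j [-0.55  0.12  1.87  0.45  0.65 -0.75]
[ 45.70450288  -4.07847498 -65.53216354]
```

Approach in line with the slope, check, then slide down.

drive_tool(commands="-0.017 0 -0.157 -0.002 0.001 -0.001 60;-0.017 0 -0.157 -0.002 0.001 -0.001 60;-0.017 0 -0.157 -0.002 0.001 -0.001 60;-0.017 0 -0.157 -0.002 0.001 -0.001 60;0 0 0 0 0 0 60;0 0 0 0 0 0 60")

```text
time_s: 3.02
eef_pos: [530.9, -123.7, 185.6]
ee_rot: [0.223, 0.706, 0.641, 0.202]
force: [1.2, -0.6, -0.0]
grip_width: 0.598
grip_force: 0.0
```

```bash
python3 log.py; python3 -c "
from h import *
go(RK,105,4,YL['A'],1)"
```

```text
[-0.56   0.19   1.964  0.568  0.497 -0.901] [ 530.9 -123.7  185.6] [0.2226 0.7059 0.6415 0.2018]
target [ 577.7 -123.8  118.3] d [ 0.469 -0.    -0.673] w [ 0.001 -0.001  0.009] rows 2.0 j [-0.56  0.19  1.96  0.57  0.5  -0.9 ]
```

drive_tool(commands="0.094 0 -0.135 0 0 0 60;0.094 0 -0.135 0 0 0 60;0.094 0 -0.135 0 0 0 60;0.094 0 -0.135 0 0 0 60;0.093 0 -0.133 0 0 0.009 60;0 0 0 0 0 0 60;0 0 0 0 0 0 60")

```text
time_s: 3.6
eef_pos: [578.2, -123.7, 119.0]
ee_rot: [0.222, 0.703, 0.644, 0.203]
force: [-0.1, 0.5, -0.1]
grip_width: 0.598
grip_force: 0.0
```

```bash
python3 log.py; python3 - <<'E'
from rig import *
import cv2,numpy as np
a=capture("side")["pixels"][130:270,220:400];b=capture("top")["pixels"][110:250,270:450]
cv2.imwrite("pics/ga.png",cv2.resize(np.hstack([a,b]),(800,311),interpolation=cv2.INTER_CUBIC))
E
```

```text
[-0.505  0.394  1.9    0.717  0.36  -1.033] [ 578.2 -123.7  119. ] [0.2224 0.7032 0.6441 0.2029]
```

View pics/ga.png

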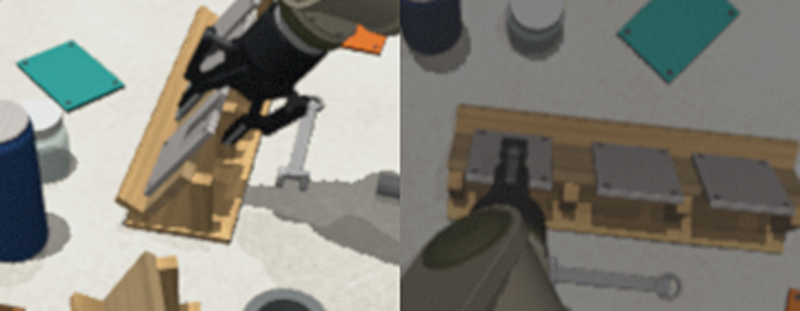

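The side crop at (210,115) shows the fingers either side of plate A's free top. The top crop at (513,160) shows them centred on its width. I'll close and lift straight up.

drive_tool(commands="0 0 0 0 0 0 0;0 0 0 0 0 0 0;0 0 0 0 0 0 0;0 0 0 0 0 0 0;0 0 0 0 0 0 0;0 0 0 0 0 0 0", force=70)

```text
time_s: 4.2
eef_pos: [579.1, -124.2, 120.0]
ee_rot: [0.224, 0.703, 0.643, 0.203]
force: [4.3, 1.0, 6.2]
grip_width: 0.085
grip_force: 69.5
```

drive_tool(commands="0 0 0.1 0 0 0 0;0 0 0.15 0 0 0 0;0 0 0.2 0 0 0 0;0 0 0.2 0 0 0 0;0 0 0.2 0 0 0 0;0 0 0.2 0 0 0 0;0 0 0.15 0 0 0 0;0 0 0 0 0 0 0")

```text
time_s: 4.87
eef_pos: [578.3, -123.8, 240.9]
ee_rot: [0.224, 0.703, 0.644, 0.203]
force: [0.2, -0.7, -0.7]
grip_width: 0.086
grip_force: 69.3
```

```bash
python3 log.py
```

```text
[-0.505  0.21   1.773  0.406  0.624 -0.685] [ 578.3 -123.8  240.9] [0.2241 0.7026 0.6441 0.2031]
```

drive_tool(commands="0 0 0 0.0879 -0.0078 -0.126 0;0 0 0 0.0879 -0.0078 -0.126 0;0 0 0 0.0879 -0.0078 -0.126 0;0 0 0 0.0879 -0.0078 -0.126 0;0 0 0 0.0879 -0.0078 -0.126 0;0 0 0 0.0879 -0.0078 -0.126 0;0 0 0 0.0879 -0.0078 -0.126 0;0 0 0 0.0879 -0.0078 -0.126 0;0 0 0 0.0879 -0.0078 -0.126 0;0 0 0 0.0879 -0.0078 -0.126 0;0 0 0 0.0879 -0.0078 -0.126 0;0 0 0 0.0879 -0.0078 -0.126 0;0 0 0 0.0879 -0.0078 -0.126 0;0 0 0 0.0879 -0.0078 -0.126 0;0 0 0 0.0879 -0.0078 -0.126 0;0 0 0 0.0879 -0.0078 -0.126 0;0 0 0 0.0879 -0.0078 -0.126 0;0 0 0 0.0879 -0.0078 -0.126 0;0 0 0 0.0879 -0.0078 -0.126 0;0 0 0 0.0879 -0.0078 -0.126 0")

```text
time_s: 6.53
eef_pos: [577.1, -123.1, 236.2]
ee_rot: [-0.112, 0.851, -0.432, 0.277]
force: [0.6, -0.5, -2.6]
grip_width: 0.085
grip_force: 69.1
```

drive_tool(commands="0 0 0 0.0879 -0.0078 -0.126 0;0 0 0 0.0879 -0.0078 -0.126 0;0 0 0 0.0879 -0.0078 -0.126 0;0 0 0 0.0879 -0.0078 -0.126 0;0 0 0 0.0879 -0.0078 -0.126 0;0 0 0 0.0879 -0.0078 -0.126 0;0 0 0 0 0 0 0;0 0 0 0 0 0 0")

```text
time_s: 7.2
eef_pos: [577.4, -123.3, 236.8]
ee_rot: [0.202, -0.646, 0.702, -0.221]
force: [0.6, -0.5, -1.7]
grip_width: 0.086
grip_force: 69.1
```

```bash
python3 log.py; python3 - <<'E'
from h import *
from rig import *
import cv2
go(RK,105,4,YL['A'],-1,121)
a=capture("side");b=capture("top")
print(boxes_of(a,"cross"),boxes_of(b,"cross"))
a=a["pixels"][110:250,220:400];b=b["pixels"][110:250,270:450]
cv2.imwrite("pics/fa.png",cv2.resize(np.hstack([a,b]),(800,311),interpolation=cv2.INTER_CUBIC))
E
```

```text
[-0.506  0.215  1.777  0.41   0.624  2.449] [ 577.4 -123.3  236.8] [ 0.2024 -0.646   0.7021 -0.221 ]
target [ 577.7 -123.8  239.3] d [ 0.003 -0.005  0.025] w [ 0.001 -0.003 -0.007] rows 0.1 j [-0.51  0.21  1.78  0.41  0.62  2.45]
[{'position': [316.4, 163.8], 'confidence': 0.81}, {'position': [251.3, 163.9], 'confidence': 0.76}] [{'position': [373.7, 186.7], 'confidence': 0.97}, {'position': [392.9, 121.0], 'confidence': 0.66}]
```

View pics/fa.png

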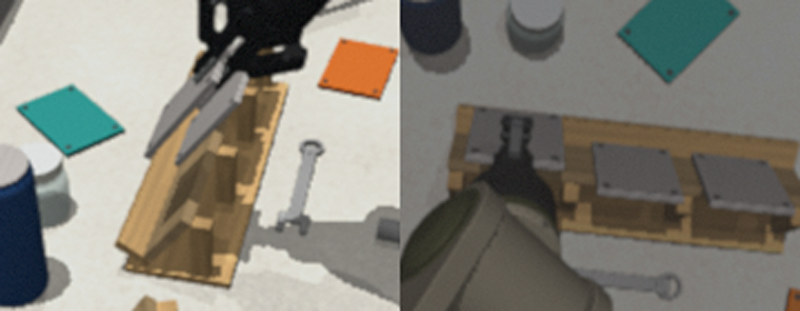

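Plate A, held turned over at side crop (205,100) and top crop (515,140), is plain with no cross. It goes back into its slot.

drive_tool(commands="0.01 0 -0.2 0 0 0 0;0 0 -0.2 0 0 0 0;0 0 -0.2 0 0 0 0;0 0 -0.2 0 0 0 0;0 0 -0.15 0 0 0 0;0 0 -0.1 0 0 0 0;0 0 -0.06 0 0 0 0;0 0 -0.05 0 0 0 0;0 0 -0.04 0 0 0 0;0 0 0 0 0 0 0;0 0 0 0 0 0 0")

```text
time_s: 8.32
eef_pos: [579.8, -123.7, 120.2]
ee_rot: [0.204, -0.644, 0.702, -0.223]
force: [-3.2, 3.4, 10.2]
grip_width: 0.087
grip_force: 71.3
```

```bash
python3 log.py; python3 -c "
from h import *
go(RK,105,4,YL['A'],-1)
go(RK,185,4,YL['B'],-1)"
```

```text
[-0.504  0.395  1.897  0.72   0.361  2.106] [ 579.8 -123.7  120.2] [ 0.2041 -0.6442  0.7024 -0.2234]
target [ 577.7 -123.8  118.3] d [-0.021 -0.001 -0.019] w [ 0.002  0.005 -0.003] rows 0.1 j [-0.5   0.39  1.9   0.72  0.36  2.11]
target [ 519.8 -256.4  183.8] d [-0.6   -1.328  0.637] w [ 0.002  0.005 -0.003] rows 3.8 j [-0.5   0.39  1.9   0.72  0.36  2.11]
```

drive_tool(commands="0 0 0 0 0 0 60;0 0 0 0 0 0 60;0 0 0 0 0 0 60;0 0 0 0 0 0 60;-0.06 0.005 0.085 0 0 0 60;-0.098 0.009 0.143 0 0 0 60;-0.098 0.009 0.143 0 0 0 60;-0.098 0.009 0.143 0 0 0 60;-0.098 0.009 0.143 0 0 0 60;-0.024 -0.26 0 0 0 0 60;-0.024 -0.26 0 0 0 0 60;-0.024 -0.26 0 0 0 0 60;-0.024 -0.26 0 0 0 0 60;-0.024 -0.26 0 0 0 0 60;0 0 0 0 0 0 60;0 0 0 0 0 0 60")

```text
time_s: 9.65
eef_pos: [521.3, -250.2, 183.6]
ee_rot: [0.203, -0.644, 0.704, -0.222]
force: [-0.5, -0.5, -0.2]
grip_width: 0.599
grip_force: 0.0
```

```bash
python3 log.py; python3 - <<'E'
from h import *
from rig import *
import cv2
go(RK,185,4,YL['B'],-1);go(RK,105,4,YL['B'],-1)
b=capture("top")["pixels"];cv2.imwrite("pics/ra.png",b)
a=capture("side")["pixels"];cv2.imwrite("pics/rs.png",a)
cv2.imwrite("pics/rz.png",cv2.resize(np.hstack([a[110:250,220:400],b[110:250,270:450]]),(800,311),interpolation=cv2.INTER_CUBIC))
E
```

```text
[-0.813  0.281  1.85   0.684  0.646  1.937] [ 521.3 -250.2  183.6] [ 0.203  -0.6439  0.7036 -0.2216]
target [ 519.8 -256.4  183.8] d [-0.015 -0.062  0.003] w [-0.    -0.001 -0.001] rows 0.2 j [-0.81  0.28  1.85  0.68  0.65  1.94]
target [ 565.5 -260.5  118.3] d [ 0.442 -0.103 -0.652] w [-0.    -0.001 -0.001] rows 1.9 j [-0.81  0.28  1.85  0.68  0.65  1.94]
```

View pics/rz.png

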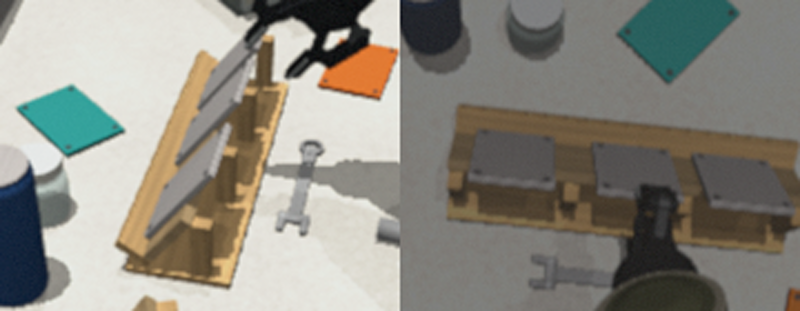

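```bash
python3 - <<'E'
from h import *
y=YL['B']
f=lambda s,n,yy:((proj(TOP,pt(RK,s,n,yy))[0]-[270,110])*2.222+[400,0]).round(0)
for s,n in((168,4),(168,29),(168,35),(130,8),(0,8)): print(s,n,f(s,n,y),f(s,n,y+6))
E
```

```text
168 4 [645. 215.] [639. 214.]
168 29 [649. 192.] [643. 192.]
168 35 [650. 187.] [644. 186.]
130 8 [642. 195.] [636. 194.]
0 8 [630. 146.] [625. 146.]
```

```bash
python3 - <<'E'
import cv2
b=cv2.imread("pics/ra.png").max(2)
for r in range(190,216,2): print(r,b[r,372:404].tolist())
E
```

```text
190 [87, 86, 86, 86, 86, 86, 89, 86, 86, 86, 86, 87, 83, 86, 86, 85, 84, 84, 87, 84, 85, 85, 85, 81, 83, 86, 84, 86, 84, 86, 87, 81]
192 [86, 86, 83, 86, 86, 83, 75, 69, 69, 71, 78, 76, 80, 83, 86, 84, 85, 84, 84, 84, 84, 84, 86, 85, 86, 88, 84, 84, 83, 82, 80, 79]
194 [85, 86, 85, 82, 75, 68, 42, 31, 32, 34, 39, 40, 40, 43, 43, 43, 43, 42, 49, 61, 82, 86, 84, 87, 89, 93, 97, 95, 95, 94, 95, 91]
196 [96, 94, 92, 79, 68, 67, 45, 30, 33, 38, 34, 30, 32, 33, 33, 34, 33, 35, 29, 34, 46, 53, 68, 80, 86, 87, 93, 93, 93, 94, 95, 93]
198 [91, 93, 92, 77, 56, 55, 44, 33, 29, 30, 30, 34, 35, 36, 37, 44, 46, 41, 39, 36, 32, 40, 66, 93, 98, 97, 105, 106, 106, 92, 79, 74]
200 [74, 75, 76, 68, 47, 33, 32, 33, 32, 33, 37, 41, 39, 38, 46, 60, 63, 60, 56, 46, 40, 35, 49, 75, 94, 108, 122, 125, 115, 90, 71, 64]
202 [70, 72, 72, 67, 52, 32, 26, 27, 30, 30, 37, 36, 37, 37, 47, 58, 63, 62, 62, 52, 44, 40, 43, 71, 107, 112, 117, 117, 105, 85, 70, 68]
204 [67, 69, 70, 67, 58, 41, 34, 28, 34, 40, 38, 38, 37, 36, 47, 51, 51, 52, 46, 36, 35, 33, 57, 93, 113, 115, 116, 115, 102, 82, 70, 71]
206 [69, 68, 67, 69, 56, 39, 32, 36, 48, 58, 62, 53, 44, 43, 52, 57, 57, 58, 50, 47, 43, 46, 51, 65, 70, 75, 82, 88, 88, 73, 70, 70]
208 [70, 73, 70, 54, 42, 38, 36, 33, 29, 33, 33, 32, 35, 46, 52, 58, 58, 53, 45, 40, 48, 51, 50, 51, 69, 94, 108, 111, 106, 79, 68, 71]
210 [78, 81, 71, 47, 36, 36, 33, 32, 33, 33, 33, 30, 36, 48, 59, 58, 56, 53, 41, 33, 50, 63, 66, 66, 87, 115, 119, 119, 108, 77, 68, 69]
212 [78, 74, 66, 40, 34, 30, 35, 33, 33, 32, 32, 34, 39, 52, 53, 60, 57, 52, 37, 36, 53, 79, 83, 81, 91, 119, 125, 124, 108, 80, 70, 73]
214 [109, 105, 94, 52, 33, 37, 39, 41, 35, 31, 33, 35, 45, 57, 60, 60, 57, 46, 36, 32, 74, 117, 124, 119, 111, 121, 126, 124, 117, 89, 76, 77]
```

```bash
python3 - <<'E'
from h import *
f=lambda s,n,yy:((proj(TOP,pt(RK,s,n,yy))[0]-[270,110])*2.222+[400,0]).round(0)
y=YL['A']
print("A grasp",[f(s,n,y).tolist() for s,n in((88,29),(88,42),(110,50),(130,8))])
y=YL['B']+6
print("B hov",[f(s,n,y).tolist() for s,n in((168,29),(168,42),(190,50))])
E
python3 - <<'E'
import cv2
b=cv2.imread("pics/ga.png").max(2)
for r in range(130,210,8): print(r,b[r,484:564:3].tolist())
E
```

```text
A grasp [[512.0, 147.0], [513.0, 135.0], [513.0, 136.0], [509.0, 181.0]]
B hov [[643.0, 192.0], [645.0, 180.0], [649.0, 182.0]]
130 [84, 94, 95, 96, 100, 102, 103, 107, 108, 107, 108, 110, 110, 111, 112, 111, 112, 109, 111, 110, 110, 109, 110, 107, 106, 106, 107]
138 [84, 83, 85, 83, 83, 82, 64, 48, 51, 58, 61, 62, 66, 68, 74, 83, 83, 85, 86, 76, 66, 77, 90, 105, 111, 111, 112]
146 [83, 84, 85, 85, 84, 77, 51, 35, 42, 46, 47, 45, 36, 37, 50, 79, 86, 84, 86, 84, 84, 84, 84, 83, 86, 86, 87]
154 [82, 84, 85, 83, 81, 61, 35, 38, 48, 59, 63, 58, 43, 41, 49, 80, 86, 86, 84, 84, 85, 85, 84, 88, 90, 90, 87]
162 [80, 79, 81, 81, 81, 66, 40, 40, 52, 60, 59, 52, 36, 42, 73, 89, 86, 85, 86, 86, 86, 86, 78, 81, 87, 88, 89]
170 [81, 80, 83, 67, 42, 34, 32, 39, 56, 60, 56, 42, 34, 32, 42, 72, 87, 85, 83, 87, 87, 86, 82, 83, 94, 90, 88]
178 [98, 102, 103, 74, 37, 35, 31, 49, 68, 65, 59, 39, 36, 38, 38, 62, 87, 88, 85, 68, 61, 74, 80, 86, 98, 99, 100]
186 [70, 69, 56, 38, 37, 34, 36, 35, 36, 35, 36, 35, 36, 36, 42, 69, 93, 92, 93, 94, 98, 102, 94, 70, 67, 65, 69]
194 [60, 43, 36, 34, 36, 35, 33, 36, 35, 36, 38, 34, 33, 38, 36, 52, 82, 81, 77, 77, 78, 74, 73, 71, 73, 61, 71]
202 [30, 35, 35, 35, 39, 36, 35, 38, 35, 34, 35, 35, 36, 35, 35, 32, 35, 47, 66, 78, 75, 67, 72, 98, 108, 71, 55]
```

```bash
python3 - <<'E'
from h import *
D=data()
f=least_squares(lambda L:np.ravel([fkP(d["joints"],L)-d["eef_pos"] for d in D]),LL); print(f.x.round(1));print(f.fun.reshape(-1,3).round(1))
E
python3 log.py
```

```text
[403.8 392.6 188.1 119.1 225.7]
[[-0.   0.8  2.8]
 [ 0.3 -0.7 -0.1]
 [ 3.5 -2.6 -2.1]
 [ 1.8 -1.1 -2.8]
 [-2.5  1.3  0.5]
 [-2.3  1.1  0.4]
 [ 1.6 -1.  -2.8]
 [-0.4 -2.4 -1. ]
 [ 1.4  6.7  5.1]]
[-0.811  0.28   1.851  0.684  0.646  1.937] [ 521.6 -248.5  183.6] [ 0.2032 -0.6447  0.7029 -0.2212]
```

```bash
python3 - <<'E'
from h import *
import cv2
b=cv2.imread("pics/ra.png");a=cv2.imread("pics/rs.png")
def mk(im,C,x0,y0,w,h):
    s=400/w; z=cv2.resize(np.clip(im[y0:y0+h,x0:x0+w]*1.5,0,255).astype(np.uint8),(400,int(h*s)),interpolation=cv2.INTER_CUBIC)
    for n,col in((4,(0,0,255)),(29,(0,255,0)),(-21,(255,0,0))):
        for d in(168,185,239):
            p=(proj(C,pt(RK,d,n,YL['B']+6.3))[0]-[x0,y0])*s; cv2.circle(z,tuple(int(v) for v in p),3,col,-1)
    for k in YL:
        for s_ in(0,130):
            for y in(-45,45):
                p=(proj(C,pt(RK,s_,8,YL[k]+y))[0]-[x0,y0])*s; cv2.circle(z,tuple(int(v) for v in p),2,(255,255,0),-1)
    return z
cv2.imwrite("pics/z7.png",np.hstack([mk(a,SIDE,290,90,100,130),mk(b,TOP,330,150,100,130)]))
E
```

```text
(no output)
```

View pics/z7.png

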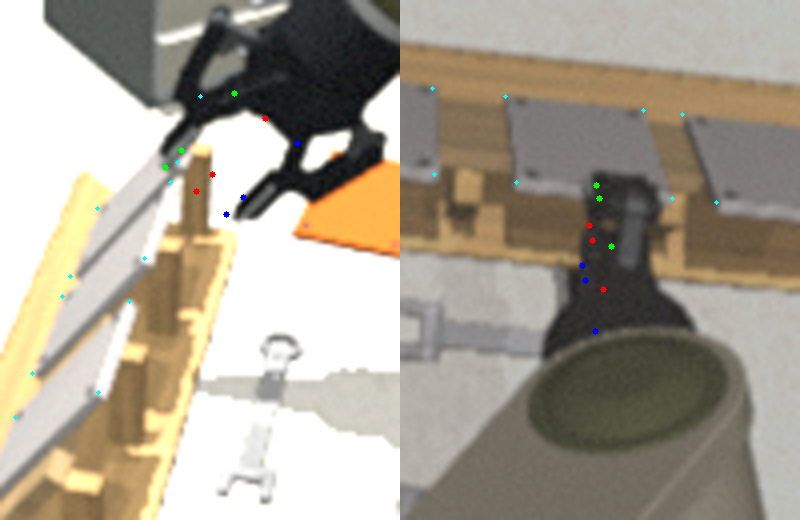

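```bash
python3 log.py;python3 - <<'E'
from rig import *
import cv2
b=capture("top")["pixels"];cv2.imwrite("pics/rb.png",b);b=b.max(2)
print(sense()["eef_pos"])
for r in range(190,208,4): print(r,b[r,372:404].tolist())
E
python3 log.py
```

```text
[-0.811  0.28   1.851  0.684  0.646  1.937] [ 521.6 -248.5  183.6] [ 0.2032 -0.6447  0.7029 -0.2212]
[ 521.68627927 -248.31209489  183.7447307 ]
190 [83, 86, 84, 86, 86, 85, 88, 85, 84, 84, 86, 87, 86, 86, 84, 87, 85, 84, 87, 84, 85, 85, 84, 82, 84, 86, 85, 85, 87, 87, 85, 80]
194 [86, 85, 82, 73, 66, 39, 28, 32, 33, 36, 38, 39, 40, 39, 42, 43, 42, 47, 55, 72, 82, 85, 84, 88, 87, 94, 96, 94, 95, 95, 94, 92]
198 [89, 93, 83, 58, 55, 43, 32, 29, 30, 30, 35, 35, 35, 37, 47, 46, 46, 42, 36, 33, 37, 58, 87, 99, 96, 98, 104, 109, 104, 94, 78, 72]
202 [71, 71, 66, 50, 35, 32, 27, 32, 36, 32, 37, 37, 39, 43, 56, 60, 60, 59, 52, 41, 37, 40, 71, 105, 112, 114, 117, 118, 106, 87, 71, 69]
206 [68, 67, 71, 58, 40, 34, 36, 47, 63, 68, 64, 49, 41, 50, 58, 60, 55, 54, 47, 42, 48, 50, 58, 65, 70, 72, 79, 88, 88, 73, 68, 70]
[-0.811  0.28   1.851  0.684  0.646  1.937] [ 521.7 -248.3  183.7] [ 0.2033 -0.6449  0.7027 -0.2213]
```

```bash
python3 - <<'E'
from h import *
f=lambda P:((proj(SIDE,P)[0]-[220,130])*2.222).round(0)
print([f(pt(RK,s,n,YL['A'])).tolist() for s,n in((88,29),(93,29),(88,-21),(93,-21))])
# jacobians side at B
P=pt(RK,170,29,YL['B']+6)
for e in np.eye(3)*10: print((proj(SIDE,P+e)-proj(SIDE,P)).round(1),(proj(TOP,P+e)-proj(TOP,P)).round(1))
E
```

```text
[[182.0, 114.0], [184.0, 112.0], [218.0, 140.0], [221.0, 137.0]]
[[-3.9 -0.3]] [[-0.1 -4.5]]
[[-0.4  2.1]] [[-4.6 -0.1]]
[[ 0.1 -3.4]] [[ 0.8 -0.7]]
```

drive_tool(commands="0.089 -0.008 -0.131 0 0 0 60;0.089 -0.008 -0.131 0 0 0 60;0.089 -0.008 -0.131 0 0 0 60;0.089 -0.008 -0.131 0 0 0 60;0.089 -0.008 -0.13 0 0 0 60;0 0 0 0 0 0 60;0 0 0 0 0 0 60")

```text
time_s: 10.38
eef_pos: [566.2, -252.2, 118.2]
ee_rot: [0.203, -0.645, 0.703, -0.221]
force: [1.0, -0.2, 0.8]
grip_width: 0.6
grip_force: 0.0
```

```bash
python3 log.py; python3 - <<'E'
from h import *
from rig import *
import cv2
go(RK,105,4,YL['B'],-1)
b=capture("top")["pixels"];a=capture("side")["pixels"]
def mk(im,C,x0,y0,w,h):
    s=400/w; z=cv2.resize(np.clip(im[y0:y0+h,x0:x0+w]*1.5,0,255).astype(np.uint8),(400,int(h*s)),interpolation=cv2.INTER_CUBIC)
    for n,col in((4,(0,0,255)),(29,(0,255,0)),(-21,(255,0,0))):
        for d in(90,105):
            p=(proj(C,pt(RK,d,n,YL['B']+8))[0]-[x0,y0])*s; cv2.circle(z,tuple(int(v) for v in p),3,col,-1)
    return z
cv2.imwrite("pics/z8.png",np.hstack([mk(a,SIDE,290,110,100,110),mk(b,TOP,330,150,100,110)]))
E
```

```text
[-0.748  0.461  1.792  0.787  0.522  1.856] [ 566.2 -252.2  118.2] [ 0.2033 -0.6451  0.7027 -0.221 ]
target [ 565.5 -260.5  118.3] d [-0.007 -0.083  0.001] w [-0.001 -0.001 -0.005] rows 0.2 j [-0.75  0.46  1.79  0.79  0.52  1.86]
```

View pics/z8.png

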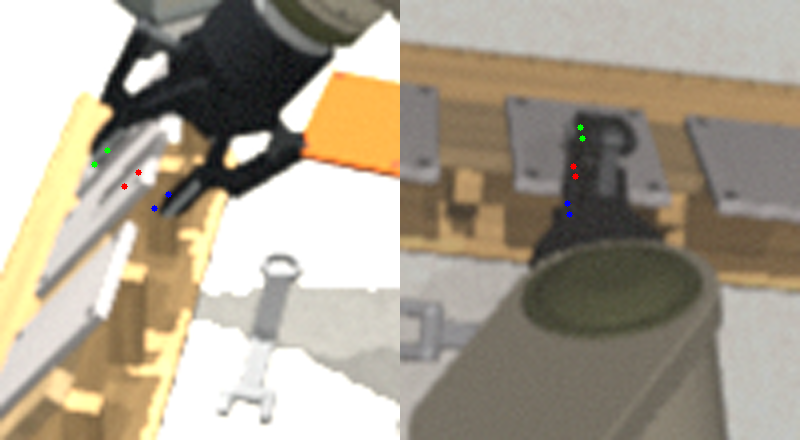

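In the top crop the finger at (605,130) lies over the middle of plate B. In the side crop the fingers straddle its free top at about (130,160). I'll grip and lift.

drive_tool(commands="0 0 0 0 0 0 0;0 0 0 0 0 0 0;0 0 0 0 0 0 0;0 0 0 0 0 0 0;0 0 0 0 0 0 0;0 0 0 0 0 0 0")

```text
time_s: 10.98
eef_pos: [567.0, -253.9, 119.9]
ee_rot: [0.204, -0.644, 0.703, -0.223]
force: [5.4, 1.0, 6.0]
grip_width: 0.086
grip_force: 68.8
```

drive_tool(commands="0 0 0.1 0 0 0 0;0 0 0.15 0 0 0 0;0 0 0.2 0 0 0 0;0 0 0.2 0 0 0 0;0 0 0.2 0 0 0 0;0 0 0.2 0 0 0 0;0 0 0.15 0 0 0 0;0 0 0 0 0 0 0")

```text
time_s: 11.65
eef_pos: [566.4, -253.8, 241.0]
ee_rot: [0.203, -0.645, 0.702, -0.223]
force: [0.4, 0.1, -1.6]
grip_width: 0.084
grip_force: 69.3
```

drive_tool(commands="0 0 0 -0.0879 0.0078 0.126 0;0 0 0 -0.0879 0.0078 0.126 0;0 0 0 -0.0879 0.0078 0.126 0;0 0 0 -0.0879 0.0078 0.126 0;0 0 0 -0.0879 0.0078 0.126 0;0 0 0 -0.0879 0.0078 0.126 0;0 0 0 -0.0879 0.0078 0.126 0;0 0 0 -0.0879 0.0078 0.126 0;0 0 0 -0.0879 0.0078 0.126 0;0 0 0 -0.0879 0.0078 0.126 0;0 0 0 -0.0879 0.0078 0.126 0;0 0 0 -0.0879 0.0078 0.126 0;0 0 0 -0.0879 0.0078 0.126 0;0 0 0 -0.0879 0.0078 0.126 0;0 0 0 -0.0879 0.0078 0.126 0;0 0 0 -0.0879 0.0078 0.126 0;0 0 0 -0.0879 0.0078 0.126 0;0 0 0 -0.0879 0.0078 0.126 0;0 0 0 -0.0879 0.0078 0.126 0;0 0 0 -0.0879 0.0078 0.126 0")

```text
time_s: 13.32
eef_pos: [565.5, -253.0, 236.3]
ee_rot: [0.135, 0.885, 0.356, 0.267]
force: [0.4, -0.3, -3.1]
grip_width: 0.082
grip_force: 69.3
```

drive_tool(commands="0 0 0 -0.0879 0.0078 0.126 0;0 0 0 -0.0879 0.0078 0.126 0;0 0 0 -0.0879 0.0078 0.126 0;0 0 0 -0.0879 0.0078 0.126 0;0 0 0 -0.0879 0.0078 0.126 0;0 0 0 -0.0879 0.0078 0.126 0;0 0 0 0 0 0 0;0 0 0 0 0 0 0")

```text
time_s: 13.98
eef_pos: [565.7, -253.1, 237.0]
ee_rot: [0.221, 0.705, 0.643, 0.203]
force: [-0.2, 1.1, -2.4]
grip_width: 0.086
grip_force: 69.2
```

```bash
python3 log.py; python3 - <<'E'
from h import *
from rig import *
import cv2
go(RK,105,4,YL['B']+8,1,118.5)
a=capture("side");b=capture("top")
print(boxes_of(a,"cross"),boxes_of(b,"cross"))
a=a["pixels"];b=b["pixels"];cv2.imwrite("pics/fbt.png",b);cv2.imwrite("pics/fbs.png",a)
cv2.imwrite("pics/fb.png",cv2.resize(np.hstack([a[80:220,230:370],b[110:250,300:440]]),(800,400),interpolation=cv2.INTER_CUBIC))
E
```

```text
[-0.749  0.294  1.672  0.542  0.749 -0.98 ] [ 565.7 -253.1  237. ] [0.2208 0.7047 0.643  0.2028]
target [ 566.2 -252.5  236.8] d [ 0.005  0.006 -0.002] w [-0.003 -0.002  0.002] rows 0.0 j [-0.75  0.29  1.67  0.54  0.75 -0.98]
[{'position': [251.8, 165.4], 'confidence': 0.87}, {'position': [314.2, 132.6], 'confidence': 0.65}, {'position': [285.0, 293.1], 'confidence': 0.62}] [{'position': [372.4, 174.8], 'confidence': 0.81}, {'position': [393.0, 118.0], 'confidence': 0.69}]
```

View pics/fb.png

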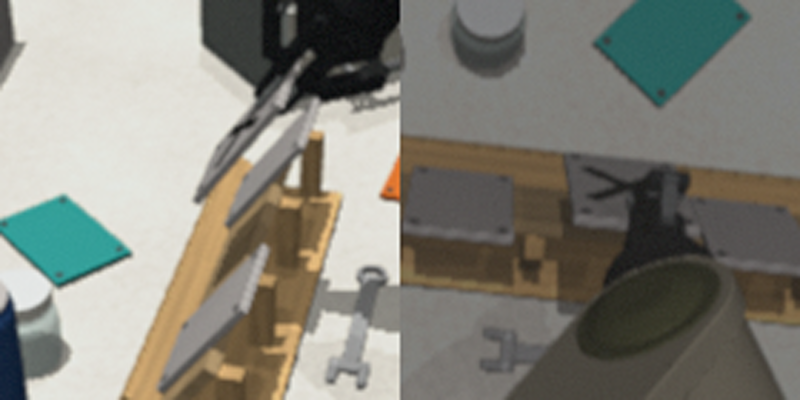

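The turned-over plate B shows the cross at side crop (235,130) and top crop (605,183), detector (372,175). It goes to the easel. First I'll work out how far off-centre it's held.

```bash
python3 - <<'E'
from h import *
import cv2
for y in(-15,0,8,15,25):
    P=lambda s,n,yy:pt(RK,s,n,yy)+[0,0,118.5]
    print(y,"corner",proj(TOP,P(0,8,y+45))[0].round(1),"cross",proj(TOP,P(65,8,y))[0].round(1),"side cross",proj(SIDE,P(65,8,y))[0].round(1))
b=cv2.imread("pics/fbt.png").max(2)
for r in(166,170,174,178): print(r,b[r,350:366].tolist())
E
python3 - <<'E'
import sys; sys.path.insert(0,'.')
from h import *
# easel transfer
print(pt(EZ,105,4,0),ori(EZ[2],1).as_quat(), ((ori(EZ[2],1)*ori(RK[2],1).inv()).as_rotvec()/(np.pi/4)).round(4))
E
```

```text
-15 corner [366.8 163.2] cross [389.9 176.1] side cross [316.5 119.1]
0 corner [360.3 162.6] cross [383.  175.4] side cross [315.2 122.1]
8 corner [356.8 162.2] cross [379.3 175.1] side cross [314.5 123.8]
15 corner [353.7 161.9] cross [376.  174.7] side cross [313.9 125.2]
25 corner [349.4 161.4] cross [371.4 174.3] side cross [313.1 127.3]
166 [111, 112, 111, 111, 112, 114, 106, 82, 81, 83, 84, 82, 82, 84, 84, 82]
170 [110, 110, 109, 109, 108, 110, 108, 99, 71, 79, 84, 86, 83, 81, 75, 68]
174 [109, 110, 110, 109, 110, 112, 112, 108, 89, 75, 81, 84, 84, 85, 86, 85]
178 [82, 81, 80, 79, 82, 79, 79, 78, 75, 70, 82, 86, 84, 85, 80, 65]
[582.80048793 126.21880692 118.3052704 ] [0.56141345 0.77096755 0.24308513 0.17701298] [ 0.     -0.      0.5106]
```

drive_tool(commands="0.013 0.1 0.03 0 0 0.02 0;0.013 0.2 0.03 0 0 0.037 0;0.013 0.27 0.03 0 0 0.037 0;0.013 0.27 0.03 0 0 0.037 0;0.013 0.27 0.03 0 0 0.037 0;0.013 0.27 0.03 0 0 0.037 0;0.013 0.27 0 0 0 0.037 0;0.013 0.27 0 0 0 0.037 0;0.013 0.27 0 0 0 0.037 0;0.013 0.27 -0.03 0 0 0.037 0;0.013 0.27 -0.03 0 0 0.037 0;0.013 0.27 -0.03 0 0 0.037 0;0.013 0.27 -0.03 0 0 0.037 0;0.013 0.25 -0.03 0 0 0.037 0;0.01 0.186 -0.03 0 0 0.03 0;0 0 0 0 0 0 0;0 0 0 0 0 0 0;0 0 0 0 0 0 0")

```text
time_s: 15.68
eef_pos: [585.3, 117.0, 238.7]
ee_rot: [0.176, 0.555, 0.776, 0.244]
force: [-0.2, 0.5, -2.8]
grip_width: 0.083
grip_force: 69.2
```

```bash
python3 log.py; python3 - <<'E'
from h import *
from rig import *
import cv2
go(EZ,105,4,-6,1,118)
b=capture("top")["pixels"];a=capture("side")["pixels"]
cv2.imwrite("pics/et.png",b);cv2.imwrite("pics/es.png",a)
print("pred corners top",proj(TOP,[pt(EZ,0,8,y)+[0,0,118] for y in(45,-45)]).round(1).tolist())
b=b.max(2)
for r in range(150,200,5): print(r,b[r,170:262:3].tolist())
E
```

```text
[-0.096  0.226  1.758  0.411  0.63  -0.693] [585.3 117.  238.7] [0.1756 0.5548 0.7756 0.2443]
target [584.6 120.5 236.3] d [-0.006  0.035 -0.024] w [ 0.001  0.001 -0.021] rows 0.1 j [-0.1   0.23  1.76  0.41  0.63 -0.69]
pred corners top [[180.5, 161.5], [219.7, 150.2]]
150 [129, 130, 129, 127, 131, 129, 129, 131, 128, 130, 129, 129, 129, 128, 127, 128, 118, 111, 128, 127, 129, 125, 118, 105, 129, 129, 130, 129, 129, 129, 129]
155 [130, 129, 129, 130, 129, 112, 94, 54, 109, 130, 128, 113, 96, 87, 84, 79, 86, 66, 105, 105, 109, 104, 105, 101, 99, 130, 129, 127, 129, 129, 128]
160 [130, 129, 130, 69, 46, 68, 65, 33, 33, 36, 76, 86, 62, 58, 85, 85, 86, 68, 105, 103, 100, 99, 99, 96, 95, 118, 130, 129, 129, 127, 127]
165 [130, 128, 129, 125, 74, 64, 71, 43, 35, 36, 32, 52, 43, 40, 43, 77, 89, 69, 99, 99, 94, 93, 89, 89, 89, 63, 131, 129, 128, 126, 128]
170 [128, 130, 128, 107, 89, 76, 70, 61, 33, 36, 31, 33, 58, 89, 90, 94, 104, 73, 77, 62, 63, 66, 89, 89, 90, 62, 121, 130, 129, 129, 129]
175 [130, 129, 130, 88, 81, 39, 42, 39, 40, 36, 33, 38, 45, 95, 81, 60, 57, 57, 62, 58, 59, 69, 90, 94, 97, 77, 87, 129, 130, 131, 129]
180 [129, 131, 106, 69, 56, 39, 39, 37, 34, 35, 34, 37, 31, 41, 56, 54, 57, 62, 68, 68, 67, 69, 82, 102, 126, 120, 72, 122, 128, 129, 129]
185 [130, 130, 108, 37, 36, 39, 38, 36, 34, 36, 36, 33, 34, 31, 32, 44, 66, 71, 72, 72, 75, 73, 73, 75, 123, 120, 54, 73, 130, 129, 129]
190 [121, 134, 38, 38, 49, 55, 61, 61, 59, 52, 51, 46, 40, 33, 34, 30, 58, 72, 74, 77, 76, 78, 82, 75, 67, 58, 52, 68, 128, 129, 128]
195 [99, 71, 58, 86, 97, 108, 110, 103, 101, 105, 70, 92, 82, 53, 37, 30, 34, 78, 82, 82, 80, 79, 80, 82, 82, 125, 92, 91, 97, 127, 129]
```

drive_tool(commands="0.005 0.035 -0.1 0 0 -0.021 0;0 0 -0.2 0 0 0 0;0 0 -0.2 0 0 0 0;0 0 -0.2 0 0 0 0;0 0 -0.15 0 0 0 0;0 0 -0.1 0 0 0 0;0 0 -0.08 0 0 0 0;0 0 -0.05 0 0 0 0;0 0 -0.04 0 0 0 0;0 0 -0.03 0 0 0 0;0 0 0 0 0 0 0;0 0 0 0 0 0 0")

```text
time_s: 16.78
eef_pos: [586.1, 120.6, 123.9]
ee_rot: [0.178, 0.561, 0.771, 0.243]
force: [-0.3, 0.2, -3.7]
grip_width: 0.088
grip_force: 69.1
```

```bash
python3 log.py; python3 -c "
from h import *
go(EZ,105,4,-6,1)"
```

```text
[-0.083  0.397  1.877  0.664  0.365 -0.961] [586.1 120.6 123.9] [0.1778 0.5611 0.7711 0.243 ]
target [584.6 120.5 118.3] d [-0.014 -0.001 -0.056] w [ 0.002  0.002 -0.   ] rows 0.1 j [-0.08  0.4   1.88  0.66  0.36 -0.96]
```

drive_tool(commands="0 0 -0.02 0 0 0 0;-0.005 0 -0.02 0 0 0 0;0 0 -0.02 0 0 0 0;0 0 0 0 0 0 0;0 0 0 0 0 0 0")

```text
time_s: 17.2
eef_pos: [585.9, 121.1, 120.6]
ee_rot: [0.179, 0.56, 0.771, 0.244]
force: [-21.6, -0.9, 25.8]
grip_width: 0.087
grip_force: 74.7
```

drive_tool(commands="-0.013 -0.004 0.003 0 0 0 0;-0.013 -0.004 0.002 0 0 0 0;0 0 0 0 0 0 0;0 0 0 0 0 0 0")

```text
time_s: 17.53
eef_pos: [585.0, 119.9, 120.8]
ee_rot: [0.18, 0.561, 0.77, 0.245]
force: [4.4, 3.9, 4.5]
grip_width: 0.086
grip_force: 70.3
```

drive_tool(commands="0 0 0 0 0 0 60;0 0 0 0 0 0 60;0 0 0 0 0 0 60;0 0 0 0 0 0 60;-0.05 -0.016 0.075 0 0 0 60;-0.098 -0.031 0.145 0 0 0 60;-0.098 -0.031 0.145 0 0 0 60;-0.098 -0.031 0.145 0 0 0 60;-0.098 -0.031 0.145 0 0 0 60;0 0 0 0 0 0 60")

```text
time_s: 18.37
eef_pos: [538.1, 105.5, 186.4]
ee_rot: [0.179, 0.561, 0.771, 0.244]
force: [-0.5, 0.6, 0.7]
grip_width: 0.599
grip_force: 0.0
```

```bash
python3 log.py; python3 - <<'E'
from h import *
from rig import *
import cv2
go(RK,185,4,YL['C'],1)
b=capture("top")["pixels"];a=capture("side")["pixels"]
cv2.imwrite("pics/et2.png",b);cv2.imwrite("pics/es2.png",a)
for n,C,im in(("top",TOP,b),("side",SIDE,a)): print(n,[[ [round(v,1) for v in proj(C,pt(EZ,s,8,y))[0]] for y in(45,-45)] for s in(0,130)])
E
```

```text
[-0.13   0.194  1.958  0.553  0.484 -0.871] [538.1 105.5 186.4] [0.1793 0.5606 0.7709 0.2436]
target [ 509.6 -371.4  183.8] d [-0.286 -4.769 -0.026] w [ 0.004  0.005 -0.511] rows 11.5 j [-0.13  0.19  1.96  0.55  0.48 -0.87]
top [[[np.float64(195.7), np.float64(173.1)], [np.float64(230.2), np.float64(163.0)]], [[np.float64(190.4), np.float64(193.7)], [np.float64(229.5), np.float64(182.1)]]]
side [[[np.float64(268.7), np.float64(309.7)], [np.float64(264.2), np.float64(275.4)]], [[np.float64(304.7), np.float64(270.0)], [np.float64(297.3), np.float64(236.4)]]]
```

drive_tool(commands="-0.017 -0.15 0.05 0 0 -0.02 60;-0.017 -0.29 0.05 0 0 -0.03 60;-0.017 -0.3 0.05 0 0 -0.03 60;-0.017 -0.3 0.05 0 0 -0.03 60;-0.017 -0.3 0.05 0 0 -0.03 60;-0.017 -0.3 0 0 0 -0.03 60;-0.017 -0.3 0 0 0 -0.03 60;-0.017 -0.3 0 0 0 -0.03 60;-0.017 -0.3 0 0 0 -0.03 60;-0.017 -0.3 0 0 0 -0.03 60;-0.017 -0.3 0 0 0 -0.03 60;-0.017 -0.3 -0.05 0 0 -0.03 60;-0.017 -0.3 -0.05 0 0 -0.03 60;-0.017 -0.3 -0.05 0 0 -0.03 60;-0.017 -0.3 -0.05 0 0 -0.03 60;-0.017 -0.28 -0.07 0 0 -0.03 60;-0.014 -0.15 0 0 0 -0.03 60;0 0 0 0 0 0 60;0 0 0 0 0 0 60")

```text
time_s: 20.05
eef_pos: [509.9, -370.7, 180.8]
ee_rot: [0.221, 0.701, 0.647, 0.204]
force: [-0.6, -0.1, 0.7]
grip_width: 0.599
grip_force: 0.0
```

```bash
python3 log.py; python3 - <<'E'
from h import *
from rig import *
import cv2
go(RK,105,4,YL['C'],1)
b=capture("top");a=capture("side")
print([(x["position"],round(x["confidence"],2)) for x in boxes_of(b,"cross")],[(x["position"],round(x["confidence"],2)) for x in boxes_of(a,"cross")])
print(proj(TOP,pt(EZ,65,8,0)),proj(SIDE,pt(EZ,65,8,0)))
cv2.imwrite("pics/ht.png",b["pixels"]);cv2.imwrite("pics/hs.png",a["pixels"])
E
```

```text
[-0.992  0.415  1.662  0.692  0.789 -1.342] [ 509.9 -370.7  180.8] [0.2208 0.7009 0.6469 0.2037]
target [ 555.3 -375.5  118.3] d [ 0.453 -0.047 -0.625] w [-0.    -0.001 -0.011] rows 1.9 j [-0.99  0.41  1.66  0.69  0.79 -1.34]
[([393.5, 120.3], 0.74), ([212.9, 177.4], 0.64), ([320.1, 180.0], 0.17)] [([285.1, 276.7], 0.77), ([251.9, 167.2], 0.59), ([356.4, 193.0], 0.26)]
[[211.60945009 177.31776867]] [[283.04156063 272.89883109]]
```

The cross on the easel is at top (213,177) against a predicted (212,177), so it is seated in the middle. Next is plate C.

drive_tool(commands="0.09 -0.009 -0.125 0 0 -0.005 60;0.09 -0.009 -0.125 0 0 -0.006 60;0.09 -0.009 -0.125 0 0 0 60;0.09 -0.009 -0.125 0 0 0 60;0.092 -0.009 -0.125 0 0 0 60;0 0 0 0 0 0 60;0 0 0 0 0 0 60")

```text
time_s: 20.83
eef_pos: [555.3, -374.7, 118.9]
ee_rot: [0.222, 0.703, 0.644, 0.203]
force: [-0.1, 0.5, 0.7]
grip_width: 0.6
grip_force: 0.0
```

```bash
python3 log.py; python3 -c "
from h import *
go(RK,105,4,YL['C'],1)"
```

```text
[-0.925  0.568  1.604  0.748  0.675 -1.365] [ 555.3 -374.7  118.9] [0.2218 0.7032 0.6443 0.2028]
target [ 555.3 -375.5  118.3] d [-0.    -0.008 -0.006] w [ 0.001 -0.    -0.002] rows 0.0 j [-0.92  0.57  1.6   0.75  0.68 -1.36]
```

drive_tool(commands="0 0 0 0 0 0 0;0 0 0 0 0 0 0;0 0 0 0 0 0 0;0 0 0 0 0 0 0;0 0 0 0 0 0 0;0 0 0 0 0 0 0")

```text
time_s: 21.33
eef_pos: [555.4, -376.0, 120.2]
ee_rot: [0.223, 0.703, 0.644, 0.203]
force: [-1.2, 2.2, 5.9]
grip_width: 0.086
grip_force: 69.3
```

drive_tool(commands="0 0 0.1 0 0 0 0;0 0 0.15 0 0 0 0;0 0 0.2 0 0 0 0;0 0 0.2 0 0 0 0;0 0 0.2 0 0 0 0;0 0 0.2 0 0 0 0;0 0 0.15 0 0 0 0;0 0 0 0 0 0 0")

```text
time_s: 22.0
eef_pos: [555.4, -376.2, 242.7]
ee_rot: [0.225, 0.703, 0.644, 0.202]
force: [0.6, -0.1, -1.1]
grip_width: 0.083
grip_force: 68.7
```

drive_tool(commands="0 0 0 0.0879 -0.0078 -0.126 0;0 0 0 0.0879 -0.0078 -0.126 0;0 0 0 0.0879 -0.0078 -0.126 0;0 0 0 0.0879 -0.0078 -0.126 0;0 0 0 0.0879 -0.0078 -0.126 0;0 0 0 0.0879 -0.0078 -0.126 0;0 0 0 0.0879 -0.0078 -0.126 0;0 0 0 0.0879 -0.0078 -0.126 0;0 0 0 0.0879 -0.0078 -0.126 0;0 0 0 0.0879 -0.0078 -0.126 0;0 0 0 0.0879 -0.0078 -0.126 0;0 0 0 0.0879 -0.0078 -0.126 0;0 0 0 0.0879 -0.0078 -0.126 0;0 0 0 0.0879 -0.0078 -0.126 0;0 0 0 0.0879 -0.0078 -0.126 0;0 0 0 0.0879 -0.0078 -0.126 0;0 0 0 0.0879 -0.0078 -0.126 0;0 0 0 0.0879 -0.0078 -0.126 0;0 0 0 0.0879 -0.0078 -0.126 0;0 0 0 0.0879 -0.0078 -0.126 0")

```text
time_s: 23.67
eef_pos: [554.6, -375.2, 237.3]
ee_rot: [-0.112, 0.851, -0.432, 0.277]
force: [-0.5, 0.6, -2.2]
grip_width: 0.085
grip_force: 68.6
```

drive_tool(commands="0 0 0 0.0879 -0.0078 -0.126 0;0 0 0 0.0879 -0.0078 -0.126 0;0 0 0 0.0879 -0.0078 -0.126 0;0 0 0 0.0879 -0.0078 -0.126 0;0 0 0 0.0879 -0.0078 -0.126 0;0 0 0 0.0879 -0.0078 -0.126 0;0 0 0 0 0 0 0;0 0 0 0 0 0 0")

```text
time_s: 24.33
eef_pos: [554.8, -375.3, 237.9]
ee_rot: [0.203, -0.646, 0.702, -0.221]
force: [0.2, 0.4, -2.3]
grip_width: 0.086
grip_force: 68.6
```

```bash
python3 log.py; python3 -c "
from h import *
go(RK,105,4,YL['C'],-1)"
```

```text
[-0.926  0.423  1.484  0.582  0.888  2.004] [ 554.8 -375.3  237.9] [ 0.2029 -0.6457  0.7023 -0.2209]
target [ 555.3 -375.5  118.3] d [ 5.000e-03 -1.000e-03 -1.196e+00] w [ 0.    -0.002 -0.006] rows 2.9 j [-0.93  0.42  1.48  0.58  0.89  2.  ]
```

drive_tool(commands="0.01 0 -0.2 0 0 -0.006 0;0 0 -0.2 0 0 0 0;0 0 -0.2 0 0 0 0;0 0 -0.2 0 0 0 0;0 0 -0.15 0 0 0 0;0 0 -0.1 0 0 0 0;0 0 -0.06 0 0 0 0;0 0 -0.05 0 0 0 0;0 0 -0.03 0 0 0 0;0 0 0 0 0 0 0;0 0 0 0 0 0 0")

```text
time_s: 25.25
eef_pos: [556.4, -375.8, 121.1]
ee_rot: [0.203, -0.643, 0.704, -0.223]
force: [-2.6, 2.7, 1.9]
grip_width: 0.083
grip_force: 69.5
```

drive_tool(commands="-0.008 0 -0.006 0 0 0 0;-0.004 0 -0.006 0 0 0 0;0 0 0 0 0 0 0;0 0 0 0 0 0 0")

```text
time_s: 25.58
eef_pos: [555.5, -375.9, 120.5]
ee_rot: [0.203, -0.643, 0.704, -0.223]
force: [-3.8, 3.4, 7.4]
grip_width: 0.081
grip_force: 70.2
```

Resting on the ledge and the board. Release, back off up the slope, and pull clear.

drive_tool(commands="0 0 0 0 0 0 60;0 0 0 0 0 0 60;0 0 0 0 0 0 60;0 0 0 0 0 0 60;-0.06 0.005 0.085 0 0 0 60;-0.098 0.009 0.143 0 0 0 60;-0.098 0.009 0.143 0 0 0 60;-0.098 0.009 0.143 0 0 0 60;-0.098 0.009 0.143 0 0 0 60;-0.15 0 0.2 0 0 0 60;-0.2 0 0.2 0 0 0 60;-0.2 0 0.2 0 0 0 60;-0.2 0 0.2 0 0 0 60;-0.2 0 0.1 0 0 0 60;-0.2 0 0 0 0 0 60;0 0 0 0 0 0 60;0 0 0 0 0 0 60")

```text
time_s: 27.0
eef_pos: [394.0, -371.7, 275.2]
ee_rot: [0.202, -0.642, 0.705, -0.223]
force: [0.4, 0.2, 0.2]
grip_width: 0.598
grip_force: 0.0
```

```bash
python3 - <<'E'
from rig import *
import cv2,numpy as np
b=capture("top")["pixels"];a=capture("side")["pixels"]
a=cv2.resize(a[100:340,240:380],(350,600),interpolation=cv2.INTER_CUBIC);b=cv2.resize(b[140:240,170:460],(450,155),interpolation=cv2.INTER_CUBIC)
b2=cv2.resize(capture("top")["pixels"][140:230,170:265],(450,426),interpolation=cv2.INTER_CUBIC)
r=np.zeros((600,450,3),np.uint8); r[:155]=b; r[165:591]=b2
cv2.imwrite("pics/end.png",np.clip(np.hstack([a,r])*1.3,0,255).astype(np.uint8))
E
```

```text
(no output)
```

View pics/end.png

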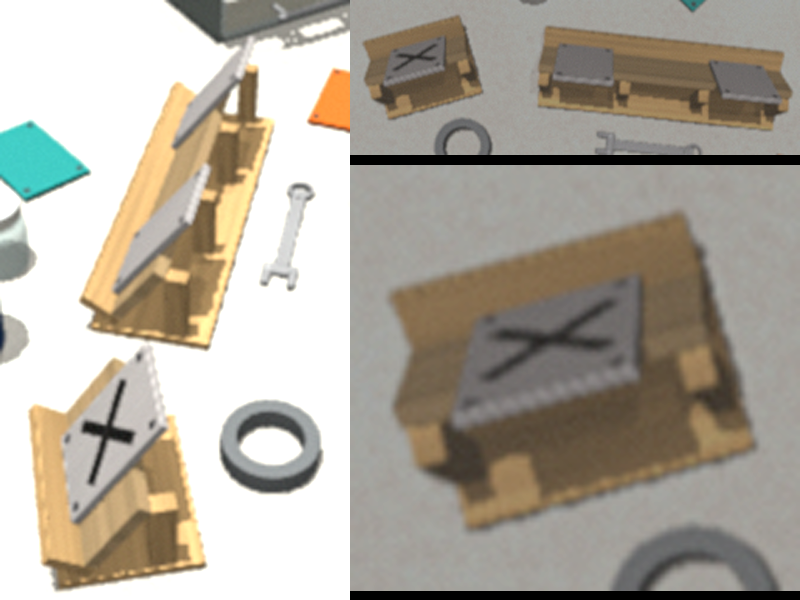

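The crossed plate stands in the middle of the easel, cross at crop (553,340). The other two lean flat and plain in the rack at crop (585,65) and (745,80), and nothing else has moved.

```bash
python3 -c "
from rig import *
print(finish_job())"
```

```text
the job is handed in; nothing more can be done
None
```

I turned over all three plates and handed the job in at about 27 s on the robot clock. The crossed plate stands mid-easel with its cross showing, and the other two lean in the rack, plain undersides out. The hand-in returned no verdict, so I judge this only from the last pictures.

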